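# Index the paint carousel, seat the jar cap, back it off a quarter turn and hold it

### The job

Turn the paint carousel one click counter-clockwise (seen from above), so that the tall green jar with the yellow cap stands at the red pointer. Then screw that yellow cap down clockwise until it bottoms out, back it off a quarter turn so that it will not dry stuck, and finish while still holding the cap there between the fingers: do not let go. Leave the glue bottle, clay angel, orange jar and dropper bottle as they stand.

Things in the scene. Friction and masses are not known exactly. Their poses are not given: they have to be found in the camera images.
- stand: Fixed dark steel foot of the paint carousel; origin on the desk, on the carousel's turning axis, z up; its -x axis points along the front arm to the red pointer. On it turns a pale wooden disc, radius 125 mm, top 40 mm above the desk, with six dark seats on a 75 mm radius circle, 60 degrees apart. All jars are fixed to the disc; the three small ones reach 104 mm above the desk.
- pointer (a point): Tip of the red pointer on the foot's front arm, 131 mm from the turning axis, 50 mm above the desk (pointer and brass plunger housing stand 50 mm high).
- carousel (a joint): Angle of the carousel disc in rad, growing counter-clockwise from above: 0 at the start click, 1.047 (60 degrees) at the next click, where the green jar stands at the pointer. Hard stops 0.12 rad outside these two. A spring plunger pulls it into the nearer click; turning it takes about 0.4 N m at most (4 N at the peg).
- peg_top (a point): Centre of the top of the upright aluminium peg for turning the disc: 12 mm in diameter, 50 mm tall above the disc (top 90 mm above the desk), brass collar 20 mm wide round its lowest 4 mm, 104 mm from the turning axis. It starts 120 degrees clockwise (from above) of the stand's +x axis; push it or pinch it from above.
- cap_grip (a point): Centre, half-way up, of the yellow ribbed screw cap of the tall green jar (jar body 48 mm across). The cap is 48 mm in diameter and 28 mm tall; bottomed out, its underside is 116 mm and this point 130 mm above the desk. It moves with the carousel, 75 mm from the turning axis. Its x axis points to the black stripe on its top and side, z up.
- cap (a joint): Turn of the yellow cap on the jar in rad: 0 = bottomed out (hard stop), growing as it is unscrewed counter-clockwise from above (clockwise tightens); 1.571 = a quarter turn back from bottom. Starts part way on the thread, at 2.0 to 3.2 rad; range 0 to 4.4. It rises 5 mm per turn; friction of 0.05 N m holds it where it is left.
- glue_bottle: White glue bottle with orange cap, 52 mm wide, 140 mm tall, loose; origin at the centre of its underside. Leave it.
- clay_angel_s: Small brown clay angel, 64 x 112 x 103 mm, loose; origin at the centre of its underside. Leave it.
- orange_jar: Orange paint jar with white lid standing on the desk, 50 mm wide, 67 mm tall, loose; origin at the centre of its underside. Leave it.
- dropper: White dropper bottle, 30 mm wide, 90 mm tall, loose; origin at the centre of its underside. Leave it.
Things that resemble listed ones, but are neither listed nor needed, are in the scene too. What is shaped like the clay_angel_s but blue or purple is not meant.

How it is judged (in metres and radians):
On the way, in this order (a step that is already met when the one before it is completed fails the run):
1. the carousel is turned one click, the green jar at the pointer (value of joint carousel between 0.967 and 1.127 rad and velocity of joint carousel between -0.1 and 0.1 rad/s), for 0.2 s.
2. the yellow cap is screwed down until it bottoms out (value of joint cap below 0.08 rad), for 0.1 s.
At the end, for the whole second after the job is handed in: The carousel is at the second click (1.047 +- 0.08 rad), the cap stands a quarter turn back from bottom (1.571 +- 0.25 rad), at rest, and the fingers still hold it (more than 2 N); the four bystanders stand upright where they were (within 25 mm) (value of joint carousel between 0.967 and 1.127 rad and value of joint cap between 1.321 and 1.821 rad and velocity of joint cap between -0.1 and 0.1 rad/s and contact force between the fingers and cap above 2 N and angle between each of glue_bottle, clay_angel_s, orange_jar, dropper's own z axis and vertical below 0.2 rad); the arm keeps its last pose, push and grip.
It fails at once if the glue bottle is moved or tipped (distance of glue_bottle from where it was at the start of the episode above 0.025 m or angle between glue_bottle's own z axis and vertical above 0.5 rad).
It fails at once if the clay angel is moved or tipped (distance of clay_angel_s from where it was at the start of the episode above 0.025 m or angle between clay_angel_s's own z axis and vertical above 0.5 rad).
It fails at once if the orange jar is moved or tipped (distance of orange_jar from where it was at the start of the episode above 0.025 m or angle between orange_jar's own z axis and vertical above 0.5 rad).
It fails at once if the dropper bottle is moved or tipped (distance of dropper from where it was at the start of the episode above 0.025 m or angle between dropper's own z axis and vertical above 0.5 rad).
It also fails if it takes over 72 s, if anything falls off the work surface, if the arm or the gripper's body presses on something with over 40 N, if the wrist force passes 120 N, or if a joint passes its speed limit or range.

### The arm

A 6-joint arm with a two-finger parallel gripper is mounted at the origin on the work surface; the furniture and walls round the work are solid. World frame = base frame: x ahead of the robot, y to its left, z up, the work surface at z = 0. Lengths are in mm, angles in rad, forces in N, time in s.
With the tool pointing down it reaches from about 325 to 775 mm from the base axis. Payload 9.3 kg.
Tool frame: the origin (TCP) lies on the centre line of the jaws, within the pads' length; the fingertips stand 8 mm ahead of it and the grasp point (between the pads) lies 11 mm behind it; z points along the fingers, y is the line along which they close (so a half turn about z gives the same grasp; the last joint's range is limited). The gripper opens to 85 mm and grips with 20 to 120 N. Pads are 22 mm wide; open, the fingers measure 114 mm over their backs; the gripper's body (76 mm by 85 mm) begins 54 mm behind the grasp point. The pads swing forward as they close: fully open they stand 13 mm farther back than shut.
Start: joints at [-1.368, 0.259, 0.021, 1.334, 0, 1.418], TCP at [191.58, -515.552, 239.279] pointing down, gripper open.
Joint ranges: [-3.04, 3.04], [-0.91, 1.82], [-1.04, 1.36], [-1.92, 1.95], [-1.52, 1.45], [-3.14, 3.14]. Speed limits (rad/s): [2.22, 2.22, 2.79, 3.14, 3.14, 3.14].

### API

Orientations are given as [roll, pitch, yaw] about the fixed x, y, z axes, in that order (R = Rz(yaw) Ry(pitch) Rx(roll)).
In Python, from workcell import env, cams, job gives the robot as it stands.
- The arm moves only by the tool send_rows, never from a script. Its arguments are lists of equal length, an entry for each row: "linear": the shift along the tool's x, y, z in m, a list of three; "angular": the turn, a rotation vector about the tool's x, y, z in rad, a list of three. A call has 1 to 5 rows; each row shifts and turns the commanded pose from where the row before left it, along the tool's axes as they then stand; what a row does not reach is not made up. A row lasts 1/8 s, in which the tool goes at most 62.5 mm and 10.7 degrees, less where a joint would pass 70% of its speed; a pose out of reach is approached as far as the arm can. A call is refused whole if a number of a shift passes 0.0625 or a number of a turn 0.188, either way. A call with a gripper value outside its range is refused whole. "claw" is the opening in per cent of the stroke, from 0 (shut) to 100 (fully open), set as the call begins (left out, the last holds). The fingers move at their own pace and stop on an object; "force" is the grip in N (left out, the last holds). Time passes only in rows, so rows that do not move let the fingers close. It gives the time, the measured TCP pose, the force, the opening and the grip force at its end, in the units of the state.
- env.sense(): the state, without advancing time (a new reading comes with each control period).
- cams.read_camera(name): name is "scene" or "top"; returns the picture (480x640x3 uint8, blue, green, red); there is no depth.
- cams.camera_model(name): a dict with "fx", "fy", "cx", "cy" (pixels), "extrinsics" (4x4, takes a point from world to camera coordinates). Camera axes: x right, y down, z forward; pixel columns grow to the right and rows downward; lengths in mm; the calibration is good to about 2 mm. A picture is of the moment at which its call begins. camera_model takes no time and is no camera call.
- job.sign_off(): hands the job in; it is judged then, once.
The state is a dict: "clock": time; "joint_positions": joint angles; "dq": joint speeds; "joint_efforts": joint torques, N m; "tool_pos": TCP position; "tool_rot": TCP orientation; "ft_force": force on the tool from outside, world axes, zero at the start; "moment": the same for the moment, N m; "finger_gap": opening from 0.0 (shut) to 1.0 (fully open); "grasp_force": force on a finger pad.
Only numpy, scipy, OpenCV 4.12 (cv2) and the standard library are available. Lean on these libraries where they do the work, as an engineer would, in place of code of your own. Each camera call takes 0.05 s, during which the arm holds its last target. There are 200 camera calls.

## Working session

There is one attempt and no reset: what is moved stays moved. The work goes in short steps, Python scripts to look and compute and a tool call to move; the robot and the scene stay as the last step left them, time stands still between calls to the robot, and variables do not carry over. Pictures are saved under pics/ and viewed, at most 10 in all, crops included, and the job is handed in when it is done.

Besides the shell and the picture viewer there is one more tool, called after "Request:" by a JSON object that holds its "fn" and its "kwargs". send_rows: Moves the arm, as the interface text tells. Its arguments: {"type":"object","properties":{"linear":{"type":"array","items":{"type":"array","items":{"type":"number"}}},"angular":{"type":"array","items":{"type":"array","items":{"type":"number"}}},"claw":{"type":"number"},"force":{"type":"number"}},"required":["linear","angular"]}

```bash
mkdir -p pics; python3 - <<'E'
from workcell import env,cams,job
import cv2
for n in("scene","top"):
    cv2.imwrite(f"pics/{n}0.png",cams.read_camera(n)); m=cams.camera_model(n); print(n,m)
print(env.sense())
E
```

```text
scene {'fx': 453.20370821437245, 'fy': 453.20370821437245, 'cx': 329.5791945510519, 'cy': 237.20672123877557, 'extrinsics': array([[-7.54547654e-01, -6.56227011e-01,  4.89360231e-03,
         3.48515409e+02],
       [-4.62653312e-01,  5.26653239e-01, -7.13153755e-01,
         2.56288756e+02],
       [ 4.65413526e-01, -5.40372535e-01, -7.00990566e-01,
         9.75811672e+02],
       [ 0.00000000e+00,  0.00000000e+00,  0.00000000e+00,
         1.00000000e+00]])}
top {'fx': 479.13187612768525, 'fy': 479.13187612768525, 'cx': 327.98901365556503, 'cy': 237.54670986768795, 'extrinsics': array([[-4.52599224e-04, -9.99957780e-01, -9.17790044e-03,
         1.77579422e+01],
       [-9.86912665e-01,  1.92664014e-03, -1.61244164e-01,
         4.15835440e+02],
       [ 1.61255039e-01,  8.98480720e-03, -9.86871869e-01,
         1.28930271e+03],
       [ 0.00000000e+00,  0.00000000e+00,  0.00000000e+00,
         1.00000000e+00]])}
{'clock': 0.1, 'joint_positions': array([-1.36757303e+00,  2.59135952e-01,  2.08521204e-02,  1.33368906e+00,
        9.78766046e-06,  1.41819402e+00]), 'dq': array([-1.36049891e-03,  1.29703438e-03,  1.88791381e-03,  7.07693077e-04,
        8.34756890e-05,  2.97920710e-04]), 'joint_efforts': array([ 6.96366245e-03, -5.56689656e+01,  3.45072126e+01,  1.15760465e-02,
       -6.58506474e-05, -1.14617436e-07]), 'tool_pos': array([ 191.55036343, -515.32001657,  238.73227451]), 'tool_rot': array([-3.14043125e+00, -1.88524720e-04,  3.55825488e-01]), 'ft_force': array([ 0.87619453,  0.41777753, -0.96149162]), 'moment': array([-0.06642434, -0.01099412, -0.04953624]), 'grasp_force': 0.0, 'finger_gap': 1.0000858670149408}
```

View pics/scene0.png

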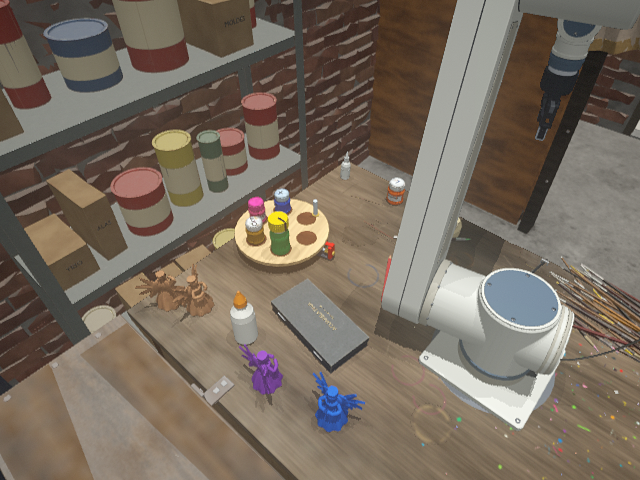

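View pics/top0.png

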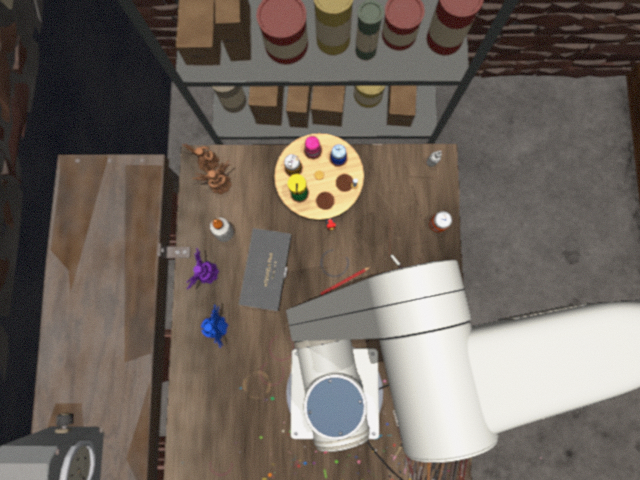

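The scene view shows the cap near (278,219) and the peg top near (315,201). In the top view the cap is near (298,183), the peg near (355,182) and the pointer near (331,222). I'll enlarge the carousel for a closer look.

```bash
python3 - <<'E'
import cv2,numpy as np
a=cv2.imread("pics/scene0.png")[170:280,225:345]; b=cv2.imread("pics/top0.png")[125:235,260:380]
cv2.imwrite("pics/c0.png",np.vstack([cv2.resize(x,None,fx=5,fy=5,interpolation=2)[:,:] for x in(a,b)])[:, :] if 0 else cv2.resize(np.hstack([a,b]),(800,367),interpolation=2))
E
```

```text
(no output)
```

View pics/c0.png

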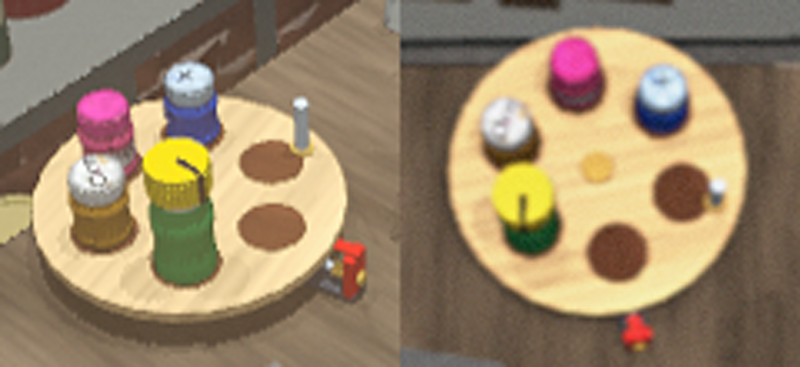

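The crop gives these points:

| Point | Scene (px) | Top (px) |
|---|---|---|
| Cap top | (278.4,218) | (297,183) |
| Peg top | (315.3,200.3) | (355,179.6) |
| Pointer tip | near (330,245) | (330.5,219.5) |

I'll triangulate from these.

```bash
cat > h.py <<'E'
from workcell import env,cams,job
import cv2,numpy as np
M={n:cams.camera_model(n) for n in("scene","top")}
K=lambda m:np.array([[m['fx'],0,m['cx']],[0,m['fy'],m['cy']],[0,0,1.]])
P={n:K(m)@m['extrinsics'][:3] for n,m in M.items()}
def tri(s,t):
    X=cv2.triangulatePoints(P["scene"],P["top"],np.array(s,float),np.array(t,float)); return (X[:3]/X[3]).ravel()
def proj(n,X):
    u=P[n]@np.append(X,1.); return u[:2]/u[2]
def plane(n,uv,z):
    A=P[n]; H=np.c_[A[:,:2],A[:,2]*z+A[:,3]]; x=np.linalg.solve(H,[*uv,1]); return x[:2]/x[2]
E
python3 - <<'E'
from h import *
print("cap",tri((278.4,218),(296.9,182.9)),"peg",tri((315.3,200.3),(355.1,179.6)))
print("hub",plane("top",(319.1,175.1),42),"ptr",plane("top",(330.5,219.5),50))
# yellow blob in the top picture, disc by colour
t=cv2.imread("pics/top0.png");s=cv2.imread("pics/scene0.png")
for n,i,r in(("top",t,(125,235,260,380)),("scene",s,(170,280,225,345))):
    h=cv2.cvtColor(i,cv2.COLOR_BGR2HSV); m=cv2.inRange(h,(24,190,120),(36,255,255)); k=np.zeros_like(m);k[r[0]:r[1],r[2]:r[3]]=m[r[0]:r[1],r[2]:r[3]]
    ys,xs=np.nonzero(k);print(n,xs.min(),xs.max(),ys.min(),ys.max(),xs.mean(),ys.mean())
# shelf: top shelf front edge ends in both
print("shelf guess upper edge",tri((300,33),(473,80)), "lower", tri((300,155),(440,138)))
E
```

```text
cap [540.53559878  96.16284946 143.73091738] peg [563.91232272 -56.95817412  89.6415307 ]
hub [592.02037925  42.03502922] ptr [463.37876799  10.1994227 ]
top 290 305 173 192 296.75 183.79545454545453
scene 268 287 212 229 277.1502590673575 218.08290155440415
shelf guess upper edge [ 722.08215456 -257.80917848  420.51906829] lower [ 761.24970359 -282.03936042   13.99745614]
```

Request:
{"fn": "send_rows", "kwargs": {"linear": [[0.036, -0.03, 0], [0.036, -0.03, 0], [0.036, -0.03, 0], [0.036, -0.03, 0], [0.036, -0.03, 0]], "angular": [[0, 0, 0], [0, 0, 0], [0, 0, 0], [0, 0, 0], [0, 0, 0]], "claw": 100, "force": 30}}

```text
clock: 0.72
tool_pos: [308.5, -310.8, 239.1]
tool_rot: [-3.141, -0.0, 0.355]
ft_force: [-0.6, -0.3, -0.3]
finger_gap: 1.001
grasp_force: 0.0
```

Request:
{"fn": "send_rows", "kwargs": {"linear": [[0.036, -0.03, 0], [0.036, -0.03, 0], [0.036, -0.03, 0], [0.036, -0.03, 0], [0.036, -0.03, 0]], "angular": [[0, 0, 0], [0, 0, 0], [0, 0, 0], [0, 0, 0], [0, 0, 0]]}}

```text
clock: 1.35
tool_pos: [425.0, -107.4, 239.2]
tool_rot: [-3.142, 0.0, 0.356]
ft_force: [0.2, -0.5, -0.3]
finger_gap: 0.999
grasp_force: 0.0
```

Request:
{"fn": "send_rows", "kwargs": {"linear": [[0.036, -0.03, 0], [0.036, -0.03, 0], [0.036, -0.03, 0], [0.036, -0.03, 0], [0.036, -0.03, 0]], "angular": [[0, 0, 0], [0, 0, 0], [0, 0, 0], [0, 0, 0], [0, 0, 0]]}}

```text
clock: 1.98
tool_pos: [541.5, 95.9, 239.0]
tool_rot: [-3.142, 0.001, 0.356]
ft_force: [-0.2, -1.3, -0.1]
finger_gap: 1.0
grasp_force: 0.0
```

Request:
{"fn": "send_rows", "kwargs": {"linear": [[0, 0, 0], [0, 0, 0], [0, 0, 0], [0, 0, 0], [0, 0, 0]], "angular": [[0, 0, -0.18], [0, 0, -0.18], [0, 0, -0.18], [0, 0, -0.18], [0, 0, -0.18]]}}

```text
clock: 2.6
tool_pos: [540.8, 94.4, 238.9]
tool_rot: [-3.141, 0.0, 1.262]
ft_force: [-0.1, 0.4, 0.9]
finger_gap: 1.003
grasp_force: 0.0
```

Request:
{"fn": "send_rows", "kwargs": {"linear": [[0, 0, 0], [0, 0, 0], [0, 0, 0], [0, 0, 0], [0, 0, 0]], "angular": [[0, 0, -0.18], [0, 0, -0.18], [0, 0, -0.18], [0, 0, -0.18], [0, 0, -0.18]]}}

```text
clock: 3.22
tool_pos: [540.8, 94.4, 238.9]
tool_rot: [-3.141, -0.0, 2.162]
ft_force: [0.0, -0.1, -0.1]
finger_gap: 1.001
grasp_force: 0.0
```

Request:
{"fn": "send_rows", "kwargs": {"linear": [[0, 0, 0], [0, 0, 0], [0, 0, 0], [0, 0, 0], [0, 0, 0]], "angular": [[0, 0, -0.18], [0, 0, -0.18], [0, 0, -0.18], [0, 0, -0.18], [0, 0, -0.12]]}}

```text
clock: 3.85
tool_pos: [540.8, 94.4, 238.9]
tool_rot: [-3.141, -0.001, 3.001]
ft_force: [0.3, 0.3, 0.3]
finger_gap: 0.999
grasp_force: 0.0
```

Request:
{"fn": "send_rows", "kwargs": {"linear": [[0.001, 0.0015, 0.025], [0, 0, 0.025], [0, 0, 0.025], [0, 0, 0.015], [0, 0, 0]], "angular": [[0, 0, 0], [0, 0, 0], [0, 0, 0], [0, 0, 0], [0, 0, 0]]}}

```text
clock: 4.47
tool_pos: [539.8, 96.0, 148.4]
tool_rot: [-3.141, -0.002, 2.996]
ft_force: [-0.5, -0.4, -0.0]
finger_gap: 0.997
grasp_force: 0.0
```

```bash
python3 - <<'E'
from h import *
a=cams.read_camera("scene")[120:280,215:375]; b=cams.read_camera("top")[105:265,220:380]
cv2.imwrite("pics/c1.png",cv2.resize(np.hstack([a,b]),(800,400),interpolation=2)); print(env.sense()['joint_positions'])
E
```

```text
[ 2.28866539e-02  2.97501576e-01 -1.55997881e-01  1.11662480e+00
  1.64003413e-05  1.68721698e-01]
```

View pics/c1.png

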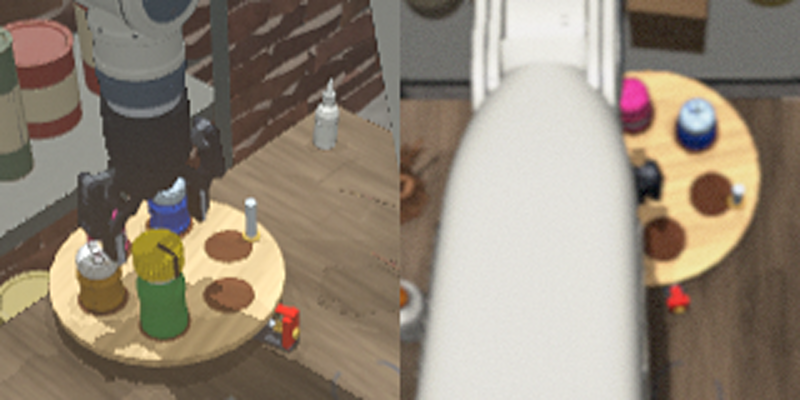

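```bash
python3 - <<'E'
from h import *
f=lambda X:(proj("scene",X)-[215,120])*2.5
for z in(153,140,165):
  for d in(-57,-42,0,42,57): print(z,d,f([540+.145*d,96+.99*d,z]).round(0))
print("cap",f([540,96,146]),f([540,96,118]))
E
```

```text
153 -57 [206. 212.]
153 -42 [193. 219.]
153 0 [158. 238.]
153 42 [121. 257.]
153 57 [108. 265.]
140 -57 [206. 222.]
140 -42 [194. 229.]
140 0 [159. 248.]
140 42 [122. 268.]
140 57 [109. 275.]
165 -57 [205. 203.]
165 -42 [193. 209.]
165 0 [157. 228.]
165 42 [120. 248.]
165 57 [106. 255.]
cap [158.43451548 243.27260659] [160.59220642 264.87418692]
```

The picture agrees with the projection: the jaws straddle the cap, with the open fingertips at about z 153 (crop (205,218) and (118,260)). Next I descend and close gently.

Request:
{"fn": "send_rows", "kwargs": {"linear": [[0, 0, 0.012], [0, 0, 0.011], [0, 0, 0], [0, 0, 0]], "angular": [[0, 0, 0], [0, 0, 0], [0, 0, 0], [0, 0, 0]]}}

```text
clock: 5.08
tool_pos: [540.3, 96.0, 126.3]
tool_rot: [-3.142, -0.0, 2.996]
ft_force: [-0.7, -0.1, -0.7]
finger_gap: 1.004
grasp_force: 0.0
```

Request:
{"fn": "send_rows", "kwargs": {"linear": [[0, 0, 0], [0, 0, 0], [0, 0, 0], [0, 0, 0], [0, 0, 0]], "angular": [[0, 0, 0], [0, 0, 0], [0, 0, 0], [0, 0, 0], [0, 0, 0]], "claw": 30, "force": 30}}

```text
clock: 5.7
tool_pos: [540.5, 96.8, 127.0]
tool_rot: [3.14, 0.001, 2.996]
ft_force: [-0.4, 5.0, 4.9]
finger_gap: 0.547
grasp_force: 31.4
```

```bash
python3 - <<'E'
from h import *
th=np.linspace(2.337,3.384,21); p=75*np.c_[np.cos(th),np.sin(th)]; d=np.diff(p,axis=0); y=2.996
t=np.c_[d@[np.cos(y),np.sin(y)],d@[np.sin(y),-np.cos(y)]]; print((t).round(1).tolist())
E
```

```text
[[2.3, -3.2], [2.2, -3.3], [2.0, -3.4], [1.8, -3.5], [1.6, -3.6], [1.4, -3.7], [1.2, -3.7], [1.0, -3.8], [0.8, -3.8], [0.6, -3.9], [0.4, -3.9], [0.2, -3.9], [0.0, -3.9], [-0.2, -3.9], [-0.4, -3.9], [-0.6, -3.9], [-0.8, -3.8], [-1.0, -3.8], [-1.2, -3.7], [-1.4, -3.7]]
```

Request:
{"fn": "send_rows", "kwargs": {"linear": [[0.0023, -0.0032, 0], [0.0022, -0.0033, 0], [0.002, -0.0034, 0.0001], [0.0018, -0.0035, 0], [0.0016, -0.0036, 0.0001]], "angular": [[0, 0, 0], [0, 0, 0], [0, 0, 0], [0, 0, 0], [0, 0, 0]]}}

```text
clock: 6.32
tool_pos: [529.1, 83.0, 126.9]
tool_rot: [3.136, 0.003, 2.998]
ft_force: [3.0, 13.8, 3.1]
finger_gap: 0.553
grasp_force: 31.3
```

Request:
{"fn": "send_rows", "kwargs": {"linear": [[0.0014, -0.0037, 0], [0.0012, -0.0037, 0], [0.001, -0.0038, 0.0001], [0.0008, -0.0038, 0], [0.0006, -0.0039, 0.0001]], "angular": [[0, 0, 0], [0, 0, 0], [0, 0, 0], [0, 0, 0], [0, 0, 0]]}}

```text
clock: 6.95
tool_pos: [520.5, 64.2, 126.6]
tool_rot: [3.138, 0.001, 2.997]
ft_force: [-2.3, 9.4, 6.0]
finger_gap: 0.546
grasp_force: 31.4
```

Request:
{"fn": "send_rows", "kwargs": {"linear": [[0.0004, -0.0039, 0], [0.0002, -0.0039, 0], [0, -0.0039, 0.0001], [-0.0002, -0.0039, 0], [-0.0004, -0.0039, 0.0001]], "angular": [[0, 0, 0], [0, 0, 0], [0, 0, 0], [0, 0, 0], [0, 0, 0]]}}

```text
clock: 7.58
tool_pos: [517.3, 44.0, 126.3]
tool_rot: [3.14, 0.0, 2.997]
ft_force: [-2.7, 4.0, 6.7]
finger_gap: 0.55
grasp_force: 31.6
```

```bash
python3 -c "
from h import *
s=env.sense();print(s['tool_pos'],s['ft_force'],s['moment'],s['joint_positions'])"
```

```text
[517.27512878  44.04761779 126.28090231] [-2.71426801  4.02227189  6.69444881] [0.84141675 0.4269627  0.10184233] [-0.07765031  0.26644777 -0.26571565  1.03829366  0.00153858  0.06732182]
```

Forces are small and the disc is following.

Request:
{"fn": "send_rows", "kwargs": {"linear": [[-0.0006, -0.0039, 0], [-0.0008, -0.0038, 0], [-0.001, -0.0038, 0.0001], [-0.0012, -0.0037, 0], [-0.0014, -0.0037, 0.0001]], "angular": [[0, 0, 0], [0, 0, 0], [0, 0, 0], [0, 0, 0], [0, 0, 0]]}}

```text
clock: 8.2
tool_pos: [519.5, 24.5, 126.0]
tool_rot: [3.14, 0.0, 2.996]
ft_force: [-4.1, 13.4, 7.8]
finger_gap: 0.552
grasp_force: 31.8
```

Request:
{"fn": "send_rows", "kwargs": {"linear": [[0, 0, 0], [0, 0, 0], [0, 0, 0], [0, 0, 0]], "angular": [[0, 0, 0], [0, 0, 0], [0, 0, 0], [0, 0, 0]]}}

```text
clock: 8.7
tool_pos: [519.5, 24.7, 126.1]
tool_rot: [3.14, 0.0, 2.996]
ft_force: [-2.5, 5.3, 6.2]
finger_gap: 0.554
grasp_force: 31.7
```

Request:
{"fn": "send_rows", "kwargs": {"linear": [[0, 0, 0.0001], [0, 0, 0.0001], [0, 0, 0.0001], [0, 0, 0.0001], [0, 0, 0.0002]], "angular": [[0, 0, 0.16], [0, 0, 0.16], [0, 0, 0.16], [0, 0, 0.16], [0, 0, 0.16]], "force": 40}}

```text
clock: 9.32
tool_pos: [519.5, 24.9, 125.5]
tool_rot: [3.14, -0.001, 2.191]
ft_force: [-3.0, 6.2, 7.0]
finger_gap: 0.553
grasp_force: 40.8
```

```bash
python3 -c "
from h import *
s=env.sense();print(s['tool_pos'],s['tool_rot'],s['ft_force'],s['moment'],s['joint_positions'],s['joint_efforts'])"
```

```text
[519.50654049  24.86125262 125.48278206] [ 3.14016069e+00 -1.13159670e-03  2.19136347e+00] [-2.95128415  6.18353154  7.01302292] [1.21921116 0.55693939 0.03378228] [-0.11462454  0.26857649 -0.26489735  1.03701939  0.00179977  0.83560573] [ -3.26747708 -49.71740842  30.6028676   -1.17554326  -1.59366924
  -2.05825299]
```

Request:
{"fn": "send_rows", "kwargs": {"linear": [[0, 0, 0.0001], [0, 0, 0.0001], [0, 0, 0], [0, 0, 0.0001]], "angular": [[0, 0, 0.08], [0, 0, 0.08], [0, 0, 0.08], [0, 0, 0]]}}

```text
clock: 9.82
tool_pos: [519.6, 24.9, 125.3]
tool_rot: [3.14, -0.001, 1.955]
ft_force: [-2.5, 5.8, 7.4]
finger_gap: 0.545
grasp_force: 41.0
```

```bash
cat > s.py <<'E'
from h import *
s=env.sense();print(s['clock'],s['tool_pos'],s['tool_rot'],s['ft_force'],s['moment'],s['joint_positions'][5],s['joint_efforts'])
E
python3 s.py
```

```text
9.825 [519.57623377  24.85387308 125.27838484] [ 3.14025614e+00 -1.37274384e-03  1.95536960e+00] [-2.46732506  5.8008314   7.44822394] [ 1.14816399  0.51746149 -0.0852584 ] 1.071575861104342 [ -3.12525406 -49.3487227   30.3735745   -1.23132113  -1.57617778
   0.45853148]
```

Request:
{"fn": "send_rows", "kwargs": {"linear": [[0, 0, 0.0001], [0, 0, 0.0001], [0, 0, 0], [0, 0, 0.0001]], "angular": [[0, 0, 0.1], [0, 0, 0.1], [0, 0, 0.1], [0, 0, 0]]}}

```text
clock: 10.32
tool_pos: [519.6, 24.9, 125.0]
tool_rot: [3.141, -0.002, 1.655]
ft_force: [-2.1, 5.5, 8.6]
finger_gap: 0.552
grasp_force: 41.1
```

```bash
python3 s.py
```

```text
10.325 [519.64306626  24.87691818 125.01443511] [ 3.14056837e+00 -1.73395069e-03  1.65511399e+00] [-2.14069405  5.5481441   8.64720581] [ 1.23466790e+00  5.34506180e-01 -7.25025568e-04] 1.3718591765369534 [ -3.20346504 -49.22287345  30.18673539  -1.19024936  -1.63727559
   0.58995008]
```

Request:
{"fn": "send_rows", "kwargs": {"linear": [[0, 0, 0.0001], [0, 0, 0.0001], [0, 0, 0], [0, 0, 0]], "angular": [[0, 0, 0.1], [0, 0, 0.1], [0, 0, 0.1], [0, 0, 0]]}}

```text
clock: 10.82
tool_pos: [519.7, 24.9, 124.8]
tool_rot: [3.141, -0.002, 1.355]
ft_force: [-2.0, 6.4, 7.2]
finger_gap: 0.55
grasp_force: 41.1
```

```bash
python3 s.py
```

```text
10.825 [519.69410807  24.89105911 124.79423121] [ 3.14109384e+00 -2.03809118e-03  1.35510845e+00] [-1.97833587  6.384504    7.21665421] [ 1.23017969  0.43145093 -0.03323313] 1.6718611528856968 [ -3.21144864 -49.67683554  30.19638062  -0.9993409   -1.68450985
   0.59030151]
```

Request:
{"fn": "send_rows", "kwargs": {"linear": [[0, 0, 0.0001], [0, 0, 0], [0, 0, 0.0001], [0, 0, 0]], "angular": [[0, 0, 0.1], [0, 0, 0.1], [0, 0, 0.1], [0, 0, 0]]}}

```text
clock: 11.32
tool_pos: [519.4, 25.2, 124.6]
tool_rot: [-3.141, -0.002, 1.057]
ft_force: [-3.3, 7.1, 7.4]
finger_gap: 0.549
grasp_force: 41.2
```

```bash
python3 s.py
```

```text
11.325 [519.4167857   25.238416   124.59160342] [-3.14083931e+00 -2.28342203e-03  1.05696295e+00] [-3.25103485  7.123427    7.44151625] [1.45517313 0.69684688 1.00556626] 1.9703812561159955 [ -4.98837277 -49.18459654  30.67002654  -1.55434627  -1.97266728
   1.65684834]
```

Request:
{"fn": "send_rows", "kwargs": {"linear": [[0, 0, 0.0001], [0, 0, 0], [0, 0, 0], [0, 0, 0]], "angular": [[0, 0, 0.1], [0, 0, 0.1], [0, 0, 0.1], [0, 0, 0]]}}

```text
clock: 11.82
tool_pos: [515.8, 24.5, 123.9]
tool_rot: [-3.137, 0.005, 0.757]
ft_force: [-19.2, 1.9, 16.3]
finger_gap: 0.55
grasp_force: 42.5
```

```bash
python3 s.py
```

```text
11.825 [515.77281262  24.54560588 123.91510328] [-3.13671956  0.00455428  0.75687365] [-19.19941358   1.91103217  16.34738017] [0.47529295 3.83754281 1.35460592] 2.2698629755386492 [ -2.63704039 -45.11252761  36.48909688  -7.3597683    0.06266396
   2.03428254]
```

Torque rose sharply to 1.0 N m and then 1.35 N m, so the cap has bottomed out and the pads slipped. I'll release for a moment to drop the stress, check the view, and regrip with the cap at its zero.

Request:
{"fn": "send_rows", "kwargs": {"linear": [[0, 0, 0], [0, 0, 0], [0, 0, 0], [0, 0, 0], [0, 0, 0]], "angular": [[0, 0, 0], [0, 0, 0], [0, 0, 0], [0, 0, 0], [0, 0, 0]], "claw": 85}}

```text
clock: 12.45
tool_pos: [519.7, 23.9, 123.7]
tool_rot: [-3.142, 0.0, 0.756]
ft_force: [-0.0, 0.2, -0.5]
finger_gap: 0.852
grasp_force: 0.0
```

```bash
python3 s.py; python3 - <<'E'
from h import *
a=cams.read_camera("scene")[160:280,220:350]; b=cams.read_camera("top")[105:225,250:380]
cv2.imwrite("pics/c2.png",cv2.resize(np.hstack([a,b]),(800,369),interpolation=2))
f=lambda X:(proj("scene",X)-[220,160])*3.077
print("cap",f([519.2,24,144]),"peg",f([592+104*np.cos(.242-1.047),42+104*np.sin(.242-1.047),90]))
E
```

```text
12.45 [519.70620658  23.86911245 123.70518401] [-3.14153819e+00  5.85865860e-05  7.55708105e-01] [-0.02950127  0.20925307 -0.4779813 ] [-0.00961956 -0.00260252  0.00091654] 2.2703954007383826 [-4.81125127e-03 -5.32642579e+01  3.12632775e+01 -2.37952736e-03
 -5.06297074e-04  2.77818535e-04]
cap [263.51554522 144.08511483] peg [190.37571136  88.51123448]
```

View pics/c2.png

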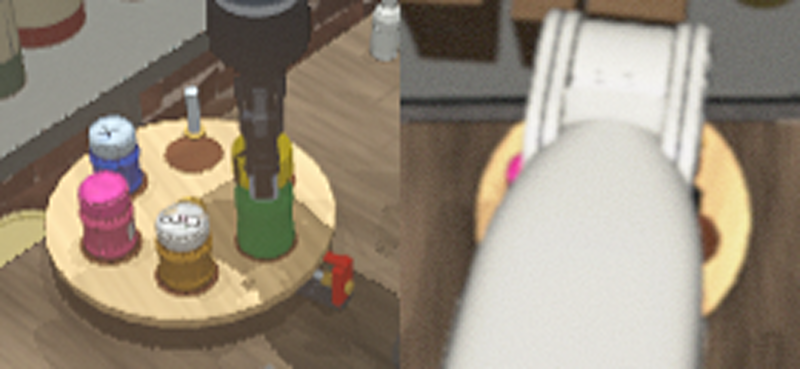

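The view shows the peg top at crop (190,89), where the second click predicts it, and the jar standing at the pointer. I'll regrip and make a short clockwise check against the stop.

Request:
{"fn": "send_rows", "kwargs": {"linear": [[0, 0, -0.0015], [0, 0, 0], [0, 0, 0], [0, 0, 0], [0, 0, 0]], "angular": [[0, 0, 0], [0, 0, 0], [0, 0, 0], [0, 0, 0], [0, 0, 0]], "claw": 30, "force": 40}}

```text
clock: 13.18
tool_pos: [519.0, 24.4, 125.9]
tool_rot: [-3.141, -0.0, 0.756]
ft_force: [-5.0, 2.3, 8.2]
finger_gap: 0.546
grasp_force: 39.9
```

```bash
python3 s.py
```

```text
13.175 [518.97589901  24.36343396 125.89273654] [-3.14073588e+00 -8.17608865e-05  7.56364431e-01] [-4.98571115  2.26145383  8.16349697] [0.50223877 1.10892062 0.14124068] 2.2701835521209786 [ -1.38637315 -48.90188456  31.5019834   -2.16510728  -0.48663525
   0.13936818]
```

Request:
{"fn": "send_rows", "kwargs": {"linear": [[0, 0, 0], [0, 0, 0], [0, 0, 0]], "angular": [[0, 0, 0.06], [0, 0, 0.06], [0, 0, 0]]}}

```text
clock: 13.55
tool_pos: [517.7, 24.7, 125.7]
tool_rot: [-3.139, 0.002, 0.637]
ft_force: [-10.3, 2.8, 11.6]
finger_gap: 0.55
grasp_force: 40.1
```

```bash
python3 s.py
```

```text
13.55 [517.71486278  24.65210791 125.68965388] [-3.13919768e+00  1.93001749e-03  6.37444546e-01] [-10.34344642   2.82326723  11.56796747] [0.50647571 2.2737521  1.24051089] 2.3894859465155998 [ -2.68717267 -47.50514746  33.43908191  -4.18310031  -0.34485396
   1.66034527]
```

The stop is confirmed. Now I back off a quarter turn, allowing for wind-up.

Request:
{"fn": "send_rows", "kwargs": {"linear": [[0, 0, 0], [0, 0, -0.0002], [0, 0, -0.0001], [0, 0, -0.0001], [0, 0, -0.0002]], "angular": [[0, 0, -0.16], [0, 0, -0.16], [0, 0, -0.16], [0, 0, -0.16], [0, 0, -0.16]]}}

```text
clock: 14.18
tool_pos: [519.2, 23.3, 126.5]
tool_rot: [-3.142, 0.002, 1.441]
ft_force: [-3.6, -3.6, 6.9]
finger_gap: 0.549
grasp_force: 40.0
```

Request:
{"fn": "send_rows", "kwargs": {"linear": [[0, 0, -0.0001], [0, 0, -0.0002], [0, 0, -0.0001], [0, 0, -0.0001], [0, 0, -0.0001]], "angular": [[0, 0, -0.18], [0, 0, -0.16], [0, 0, -0.16], [0, 0, -0.16], [0, 0, -0.16]]}}

```text
clock: 14.8
tool_pos: [520.8, 23.6, 127.3]
tool_rot: [3.14, 0.002, 2.261]
ft_force: [3.7, -0.7, 3.4]
finger_gap: 0.546
grasp_force: 40.5
```

Request:
{"fn": "send_rows", "kwargs": {"linear": [[0, 0, 0], [0, 0, 0], [0, 0, 0], [0, 0, 0]], "angular": [[0, 0, 0], [0, 0, 0], [0, 0, 0], [0, 0, 0]]}}

```text
clock: 15.3
tool_pos: [520.8, 23.7, 127.2]
tool_rot: [3.14, 0.002, 2.252]
ft_force: [6.3, -0.1, 5.0]
finger_gap: 0.546
grasp_force: 40.6
```

```bash
python3 s.py; python3 - <<'E'
from h import *
a=cams.read_camera("scene")
cv2.imwrite("pics/c3.png",cv2.resize(a[130:370,130:430],(800,600)[:1]+(640,)) if 0 else cv2.resize(a[140:350,130:410],(800,600),interpolation=2))
E
```

```text
15.3 [520.76509106  23.70186309 127.17510434] [3.13985505e+00 1.99706748e-03 2.25241002e+00] [ 6.29970793 -0.08309402  4.95162061] [-0.32750886 -1.03249907 -0.00120227] 0.7736853573965307 [ 7.17745665e-01 -5.04438543e+01  2.64474374e+01  2.05100566e+00
  2.46380484e-01  1.96644181e-02]
```

View pics/c3.png

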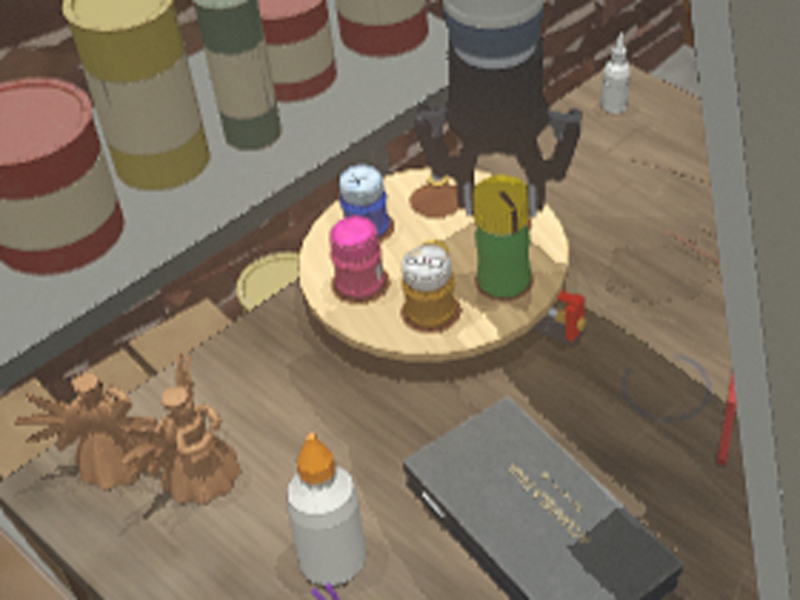

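Everything stands in place and the fingers hold the cap, with the stripe meeting the rim at crop (515,208). I'll compare that angle with the starting stripe as a cross-check.

```bash
python3 - <<'E'
from h import *
for c,z,e in(((540,96),146,(225+202/3.333,170+177/3.333)),((519.2,24),145.2,(130+515/2.857,140+208/2.857))):
    v=plane("scene",e,z)-c; print(v,np.arctan2(v[1],v[0])%6.283)
E
```

```text
[-27.16651997   3.03392076] 3.030374832111366
[-24.30417601   9.68733195] 2.762304854360732
```

The stripe turned by -0.27 rad, against -0.28 expected, so the cap stands at about 1.57 rad.

```bash
python3 -c "
from workcell import job
print(job.sign_off())"
```

```text
the job is handed in; nothing more can be done
None
```

The job is handed in; no verdict came back. By my measurements the carousel is at the second click, the cap was screwed to its stop and backed off about a quarter turn, the fingers still hold it at about 40 N, and I kept clear of the four bystanders.

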